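Load the rinse tank and hold its lid as a splash guard

TASK

The nuts and bolts on the hinged loading tray are to be rinsed: lift the tray by its bar so that all five slide into the rinse tank, then lower the tray until it lies level again. Then take the tank's open lid by its bar, bring it down to 45 degrees above shut without letting it fall, and keep holding it there as a splash guard: finish while still holding the lid still at 45 degrees. Leave the other things on the bench where they are.

Things in the scene. Friction and masses are not known exactly. Their poses are not given: they have to be found in the camera images.
- rinse_tank: grey open-topped sheet-metal rinse tank fixed to the bench, 112 (x) x 152 (y) x 90 mm high, walls 3 mm, inner floor 11 mm up. Origin: centre of its underside, on the bench top; its z is up and its x points from the loading tray (near side, -x) across the tank to the lid's hinge (far side, +x). It may stand turned by up to 15 degrees.
- loading_tray (a joint): hinge of the steel loading tray, rad: 0 = level (resting on its struts), grows as its outer end is lifted; stops at 1.2. The tray (116 mm wide, walls 22 mm high at its sides and outer end, open towards the tank) is hinged on the tank's near rim; it falls back to level if let go. Its pieces slide off into the tank when it is tipped 45 to 65 degrees. Lifting it takes about 2 N.
- tray_hinge (a point): point on the tray's hinge axis (the axis is the tank's y), on the near rim 90 mm up, mid-width; does not move with the tray
- tray_bar (a point): middle of the tray's handle bar: round bar 14 mm thick, 50 mm long grip, parallel to the hinge, 118 mm out from the hinge axis and 46 mm above it when level (so 136 mm above the bench), carried on two upswept stems 36 mm beyond and 21 mm above the tray's end wall. Pinched from above across the tank's x it can turn between the fingers as the tray swings.
- lid (a joint): hinge of the tank's flat grey lid, rad: 0 = shut (level on the rim), pi/2 = upright, 1.75 = leaning back open against its stop, where it starts and stays by itself (start 1.68 to 1.75). Below upright it falls shut unless held; 0.3 kg, about 1 N at the bar.
- lid_hinge (a point): point on the lid's hinge axis (the tank's y), at the far rim 92 mm up, mid-width; does not move with the lid
- lid_bar (a point): middle of the lid's handle bar: round bar 14 mm thick, 50 mm long grip, parallel to the hinge, 154 mm from the hinge axis (3 mm above the lid's hinge plane when shut), 36 mm beyond the lid's free edge; at the top of the open lid, about 245 mm above the bench. With the lid at 45 degrees it is about 203 mm above the bench and 107 mm on the near side of the hinge. Pinched from above across the tank's x it can turn between the fingers as the lid swings.
- nut_a: hex nut, 18 mm across flats, 10 high, steel, lying flat on the tray at the start; origin at the centre of its underside
- nut_b: hex nut, 18 mm across flats, 10 high, steel, lying flat on the tray at the start; origin at the centre of its underside
- nut_c: hex nut, 18 mm across flats, 10 high, steel, lying flat on the tray at the start; origin at the centre of its underside
- bolt_a: hex bolt lying on its side on the tray at the start, 46 mm long, head 18 mm; origin under its middle, y along its length
- bolt_b: hex bolt lying on its side on the tray at the start, 41 mm long, head 15 mm; origin under its middle, y along its length
- tape_electrical: black roll of tape lying flat, 62 mm across, 19 high (bystander); origin at the centre of its underside
- spanner_17: spanner lying flat, 220 mm long (bystander); origin at the centre of its underside
- tape_measure: yellow tape measure, 34x84x65 (bystander); origin at the centre of its underside
- terminal_block_0: small cream terminal block, 18x47x15 (bystander); origin at the centre of its underside

How it is judged:
By the outcome, as a careful person would: the job done as asked, in the order asked, and still so for the second after the job is handed in, while the arm keeps its last pose, push and grip.
It also fails if it takes over 58 s, if anything falls off the work surface, if the arm or the gripper's body presses on something with over 40 N, if the wrist force passes 120 N, or if a joint passes its speed limit or range.

ROBOT

A 6-joint arm with a two-finger parallel gripper is mounted at the origin on a cart in front of the work surface, level with it; the furniture and walls round the work are solid. World frame = base frame: x ahead of the robot, y to its left, z up, the work surface at z = 0. Lengths are in m, angles in degrees, forces in N, time in s.
With the tool pointing down it reaches from about 0.375 to 0.825 m from the base axis. Payload 5.5 kg.
Tool frame: the origin (TCP) lies on the centre line of the jaws, within the pads' length; the fingertips stand 19 mm ahead of it and the grasp point (between the pads) is the TCP; z points along the fingers, y is the line along which they close (so a half turn about z gives the same grasp; the last joint's range is limited). The gripper opens to 85 mm and grips with 20 to 120 N. Pads are 22 mm wide; open, the fingers measure 114 mm over their backs; the gripper's body (76 mm by 85 mm) begins 54 mm behind the grasp point. The pads swing forward as they close: fully open they stand 13 mm farther back than shut.
Start: joints at [70.989, 17.962, -2.699, 69.339, 0, 90], TCP at [0.195, 0.567, 0.25] pointing down, gripper open.
Joint ranges: [-152.73, 152.73], [-39.44, 99.34], [-58.76, 71.6], [-118.89, 123.64], [-81.53, 83.1], [-180, 180]. Speed limits (degrees/s): [136.94, 136.94, 172.46, 180, 180, 180].

INTERFACE

Orientations are given as a 3x3 rotation matrix whose columns are the frame's x, y, z axes.
In Python, from rig import * gives the robot as it stands.
- The arm moves only by the tool move_arm, never from a script. Its argument "steps" is a list of rows, each an object with "offset": the shift along the tool's x, y, z in mm, a list of three; "turn": the turn, a rotation vector about the tool's x, y, z in degrees, a list of three. In form: [{"offset": [dx, dy, dz], "turn": [ax, ay, az]}, ...]. A call has 1 to 12 rows; each row shifts and turns the commanded pose from where the row before left it, along the tool's axes as they then stand; what a row does not reach is not made up. A row lasts 1/10 s, in which the tool goes at most 50 mm and 8.59 degrees, less where a joint would pass 70% of its speed; a pose out of reach is approached as far as the arm can. A call with a gripper value outside its range is refused whole. "jaw" is the opening, from 0 (shut) to 1 (fully open), set as the call begins (left out, the last holds). The fingers move at their own pace and stop on an object; "force" is the grip in N (left out, the last holds). Time passes only in rows, so rows that do not move let the fingers close. It gives the time, the measured TCP pose, the force, the opening and the grip force at its end, in the units of the state.
- get_state(): the state, without advancing time (a new reading comes with each control period).
- camera(name): name is "scene" or "side" or "wrist"; returns (picture, depth): 420x560x3 uint8, red, green, blue; 420x560 float32, m along the optical axis (not along the pixel's ray), 0 where there is no reading.
- calibration(name): a dict with "fx", "fy", "cx", "cy" (pixels), "cam_to_world" (4x4, takes a point from camera to world coordinates); the wrist camera has in their place "tool_from_camera" (4x4, takes a point from camera to tool coordinates, whose origin is the TCP and whose axes are the flange's). Camera axes: x right, y down, z forward; pixel columns grow to the right and rows downward; lengths in m; the calibration is good to about 2 mm. A picture is of the moment at which its call begins: read the wrist's pose just before it. calibration takes no time and is no camera call.
- close_job(): hands the job in; it is judged then, once.
The state is a dict: "t": time; "qpos": joint angles; "joint_vel": joint speeds; "tau": joint torques, N m; "eef_pos": TCP position; "tool_rot": TCP orientation; "force": force on the tool from outside, world axes, zero at the start; "moment": the same for the moment, N m; "width": opening from 0.0 (shut) to 1.0 (fully open); "grasp_force": force on a finger pad.
Only numpy, scipy, OpenCV 4.12 (cv2) and the standard library are available. Lean on these libraries where they do the work, as an engineer would, in place of code of your own. Each camera call takes 0.05 s, during which the arm holds its last target. There are 200 camera calls.

## Working session

There is one attempt and no reset: what is moved stays moved. The work goes in short steps, Python scripts to look and compute and a tool call to move; the robot and the scene stay as the last step left them, time stands still between calls to the robot, and variables do not carry over. Pictures are saved under pics/ and viewed, at most 10 in all, crops included, and the job is handed in when it is done.

Besides the shell and the picture viewer there is one more tool, called in YAML: its name, and indented under it one key for each argument. move_arm: Moves the arm, as the interface text tells. Its arguments: {"type":"object","properties":{"steps":{"type":"array","items":{"type":"object","properties":{"offset":{"type":"array","items":{"type":"number"}},"turn":{"type":"array","items":{"type":"number"}}}}},"jaw":{"type":"number"},"force":{"type":"number"}},"required":["steps"]}

```bash
mkdir -p pics; python3 - <<'E'
from rig import *
import cv2,numpy as np
s=get_state();print(s)
for n in ("scene","side"):
    p,d=camera(n);c=calibration(n);cv2.imwrite(f"pics/{n}0.png",p[:,:,::-1]);np.savez(f"{n}0.npz",p=p,d=d,**c)
    print(n,{k:np.round(v,3) for k,v in c.items()})
a=[cv2.imread(f"pics/{n}0.png") for n in("scene","side")]
E
```

```text
{'t': 0.0, 'qpos': array([ 7.09889890e+01,  1.80037451e+01, -2.75363316e+00,  6.93377665e+01,
       -1.38084178e-06,  8.99991437e+01]), 'joint_vel': array([-0.05969249, -0.04997827, -0.04548852,  0.06215133, -0.04538405,
       -0.0410817 ]), 'tau': array([ 3.39633270e-04, -5.39592254e+01,  3.39746153e+01,  1.93459005e-02,
        1.59314795e-04,  2.02981973e-06]), 'eef_pos': array([0.19527903, 0.56677761, 0.24944373]), 'tool_rot': array([[-9.45460859e-01,  3.25735277e-01, -5.40913629e-04],
       [ 3.25735726e-01,  9.45459556e-01, -1.57002105e-03],
       [ 7.17296721e-10, -1.66058834e-03, -9.99998621e-01]]), 'force': array([-0.20859528, -0.79950003,  0.44738184]), 'moment': array([-0.01455852, -0.03015138,  0.00264811]), 'grasp_force': 0.0, 'width': 1.0027540794356324}
scene {'fx': np.float64(385.691), 'fy': np.float64(385.691), 'cx': np.float64(273.746), 'cy': np.float64(211.204), 'cam_to_world': array([[ 0.796, -0.345,  0.497, -0.105],
       [-0.605, -0.473,  0.64 , -0.861],
       [ 0.015, -0.81 , -0.586,  0.899],
       [ 0.   ,  0.   ,  0.   ,  1.   ]])}
side {'fx': np.float64(431.571), 'fy': np.float64(431.571), 'cx': np.float64(277.058), 'cy': np.float64(216.878), 'cam_to_world': array([[-0.932, -0.135,  0.337,  0.068],
       [-0.363,  0.402, -0.841,  1.2  ],
       [-0.022, -0.906, -0.423,  0.711],
       [ 0.   ,  0.   ,  0.   ,  1.   ]])}
```

View pics/scene0.png

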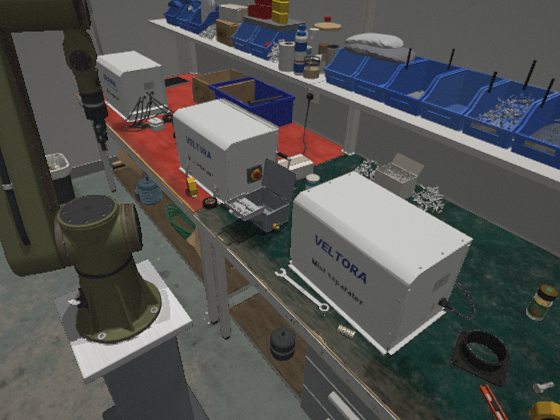

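View pics/side0.png

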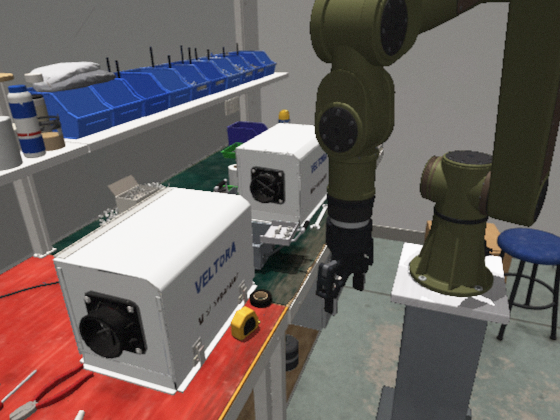

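The scene view shows the tank at about (265,208) between two white machines, the tray towards the robot at (245,203) and the open lid at (280,180). The side view shows only the tray, at about (285,230). Next I'll enlarge the tank and compute its points.

```bash
cat > h.py <<'E'
import numpy as np,cv2
def load(n):
    z=np.load(n+".npz");return z["p"],z["d"],z
def pts(d,z,T=None):
    v,u=np.mgrid[:d.shape[0],:d.shape[1]]
    P=np.stack([(u-z["cx"])/z["fx"]*d,(v-z["cy"])/z["fy"]*d,d],-1)
    T=z["cam_to_world"] if T is None else T
    return P@T[:3,:3].T+T[:3,3]
E
python3 - <<'E'
from h import *
p,d,z=load("scene0");W=pts(d,z)
cv2.imwrite("pics/c1.png",cv2.resize(p[148:248,195:325,::-1],None,fx=6,fy=6,interpolation=cv2.INTER_CUBIC)[:600,:780])
for u,v in [(265,168),(293,180),(280,180),(265,190),(290,205),(270,225),(245,205),(230,207),(235,200)]: print(u,v,W[v,u].round(3))
E
```

```text
265 168 [0.663 0.187 0.165]
293 180 [0.673 0.031 0.184]
280 180 [0.667 0.098 0.153]
265 190 [0.643 0.159 0.086]
290 205 [ 0.74   0.118 -0.002]
270 225 [0.571 0.029 0.029]
245 205 [0.514 0.106 0.098]
230 207 [0.457 0.115 0.108]
235 200 [0.501 0.151 0.101]
```

View pics/c1.png

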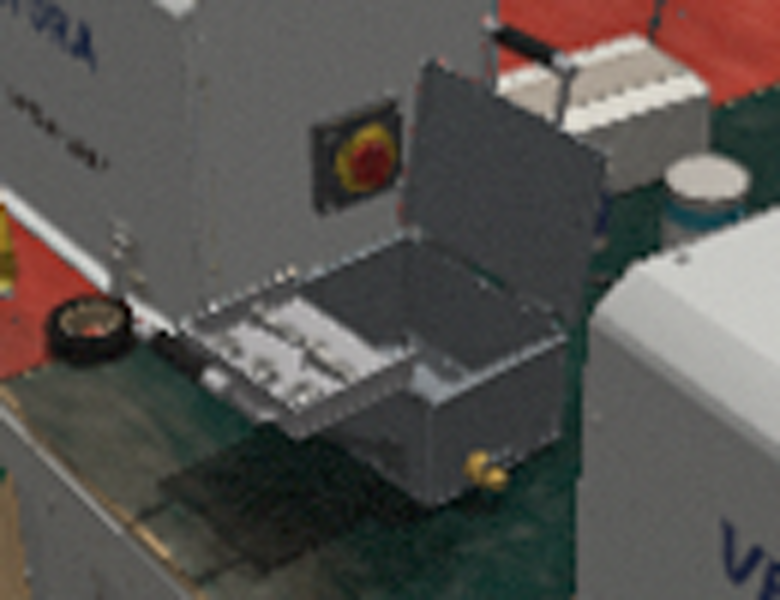

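The crop shows the lid panel at crop (415-605, 65-320), its black bar at (490-570, 30-75), the tray with five pieces at (185-410, 260-430), and the tray bar around (150-270, 335-415). The rim corners are at (435,405), (565,338) and (410,237).

```bash
python3 - <<'E'
from h import *
p,d,z=load("scene0");W=pts(d,z)
def px(c): return np.array(c)/6+[195-.42,148-.42]
def ray(c,h):
    u,v=px(c);r=z["cam_to_world"][:3,:3]@[(u-z["cx"])/z["fx"],(v-z["cy"])/z["fy"],1];o=z["cam_to_world"][:3,3]
    return (o+r*(h-o[2])/r[2]).round(4)
m=np.zeros(d.shape,np.uint8)
cv2.fillPoly(m,[np.array([px(c) for c in [(435,85),(590,165),(555,310),(420,225)]]).astype(int)],1)
P=W[(m>0)&(d>0)]; 
for _ in range(3):
    c=P.mean(0);n=np.linalg.svd(P-c)[2][2];r=(P-c)@n;P=P[abs(r)<max(2*np.median(abs(r)),.004)]
n*=-np.sign(n[0]);print("lid n",n,"yaw",np.degrees(np.arctan2(-n[1],-n[0])),"tilt",np.degrees(np.arccos(-n[2])),c,len(P),r.std())
for k,h in {(435,405):.09,(565,338):.09,(410,237):.092,(185,325):.09,(290,408):.112}.items(): print(k,ray(k,h))
print("lidbar ends",[ray(k,.245) for k in [(490,30),(570,70)]])
print("tray bar ends",[ray(k,.136) for k in [(160,340),(215,380),(270,412)]])
# black pixels around bars
for (u0,u1,v0,v1) in [(274,294,150,163),(215,245,198,222)]:
    g=p[v0:v1,u0:u1].max(-1);w=W[v0:v1,u0:u1];k=(g<45)
    for i,j in np.argwhere(k)[::3]: print(u0+j,v0+i,g[i,j],w[i,j].round(3))
E
```

```text
lid n [-0.98198541 -0.07772477  0.17223097] yaw 4.5255625220739235 tilt 99.9175580236343 [0.66702616 0.11242549 0.14595017] 642 0.0018030568356380968
(435, 405) [0.5489 0.0182 0.09  ]
(565, 338) [0.6545 0.0268 0.09  ]
(410, 237) [0.6436 0.1738 0.092 ]
(185, 325) [0.4738 0.1756 0.09  ]
(290, 408) [0.4626 0.0407 0.112 ]
lidbar ends [array([0.68  , 0.1403, 0.245 ]), array([0.6874, 0.0719, 0.245 ])]
tray bar ends [array([0.4213, 0.1121, 0.136 ]), array([0.4259, 0.06  , 0.136 ]), array([0.4343, 0.0166, 0.136 ])]
278 153 30 [0.682 0.133 0.246]
278 154 17 [0.681 0.131 0.243]
281 154 37 [0.688 0.122 0.245]
281 155 26 [0.681 0.113 0.247]
284 155 36 [0.688 0.105 0.248]
283 156 27 [0.685 0.106 0.244]
286 156 38 [0.689 0.095 0.248]
285 157 24 [0.682 0.092 0.247]
215 198 39 [0.506 0.317 0.017]
216 200 16 [0.503 0.304 0.016]
216 202 19 [0.495 0.291 0.016]
222 203 23 [0.426 0.114 0.138]
217 204 33 [0.5   0.292 0.004]
223 204 34 [0.422 0.101 0.143]
216 205 20 [0.491 0.286 0.006]
221 205 26 [0.416 0.104 0.139]
224 205 39 [0.422 0.093 0.143]
216 206 26 [0.49  0.284 0.002]
222 206 29 [0.418 0.101 0.136]
225 206 36 [0.421 0.086 0.143]
222 207 27 [0.415 0.097 0.136]
225 207 38 [0.421 0.086 0.139]
223 208 32 [0.415 0.09  0.136]
226 208 37 [0.42  0.079 0.14 ]
224 209 33 [0.417 0.088 0.132]
227 209 32 [0.42  0.072 0.139]
226 210 35 [0.417 0.074 0.136]
233 216 44 [0.509 0.187 0.002]
238 219 24 [ 0.517  0.164 -0.002]
241 219 40 [0.461 0.051 0.092]
239 220 34 [ 0.516  0.155 -0.001]
242 220 29 [ 0.526  0.149 -0.002]
237 221 28 [ 0.508  0.157 -0.003]
240 221 29 [ 0.517  0.15  -0.003]
243 221 19 [ 0.526  0.142 -0.002]
```

move_arm:
  steps:
    - {"offset": [-31, -32, 0]}
    - {"offset": [-31, -32, 0]}
    - {"offset": [-31, -32, 0]}
    - {"offset": [-31, -32, 0]}
    - {"offset": [-31, -32, 0]}
    - {"offset": [-31, -32, 0]}
    - {"offset": [-31, -32, 0]}
    - {"offset": [-31, -32, 0]}
    - {"offset": [-31, -32, 0]}
    - {"offset": [-31, -32, 0]}
    - {"offset": [-31, -32, 0]}
    - {"offset": [-30, -32, 0]}

```text
$.steps[0]: bad value
```

move_arm:
  steps:
    - {"turn": [0, 0, 8.3]}
    - {"turn": [0, 0, 8.3]}
    - {"turn": [0, 0, 8.3]}
    - {"turn": [0, 0, 8.3]}
    - {"turn": [0, 0, 8.3]}
    - {"turn": [0, 0, 8.3]}
    - {"turn": [0, 0, 8.3]}
    - {"turn": [0, 0, 8.3]}
    - {}
    - {}
    - {}
  jaw: 0.6
  force: 30

```text
$.steps[0]: bad value
```

```bash
python3 - <<'E'
from rig import *
from h import *
s=get_state();c=calibration("wrist");p,d=camera("wrist")
T=np.eye(4);T[:3,:3]=s["tool_rot"];T[:3,3]=s["eef_pos"];T=T@c["tool_from_camera"]
c["cam_to_world"]=T
np.savez("w1.npz",p=p,d=d,**c);cv2.imwrite("pics/w1.png",p[:,:,::-1]);W=pts(d,c)
print(s["t"],s["eef_pos"],s["tool_rot"],s["qpos"],s["width"],s["force"])
k=(p.max(-1)<70)&(W[...,2]>.12)&(W[...,2]<.16)&(d>0)
n,l,st,ce=cv2.connectedComponentsWithStats(k.astype(np.uint8))
for i in range(1,n):
    if st[i,4]>100:
        Q=W[l==i];print(st[i],ce[i],Q.mean(0),np.percentile(Q,[2,98],0).round(4).tolist())
E
```

```text
0.1 [0.19527128 0.56681462 0.2495192 ] [[-9.45456251e-01  3.25748709e-01 -5.06874058e-04]
 [ 3.25749103e-01  9.45455127e-01 -1.45782027e-03]
 [ 4.34360722e-06 -1.54341905e-03 -9.99998809e-01]] [ 7.09907100e+01  1.80000191e+01 -2.74886672e+00  6.93395456e+01
  2.51455819e-04  9.00016750e+01] 1.002626481686727 [-0.88973429 -0.15507687 -0.55515108]
```

View pics/w1.png

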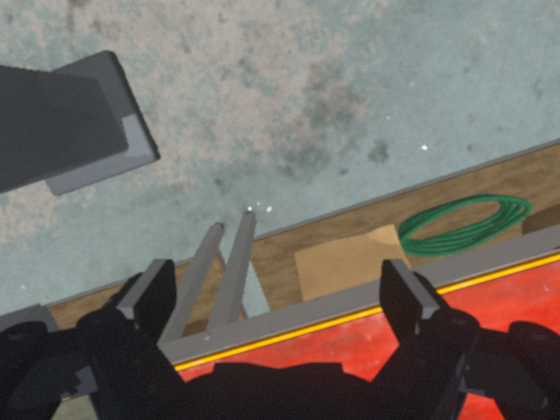

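The moves were refused because both keys are needed in every row. The picture shows only the floor and the bench edge, with the fingers at the bottom, around (150,300) and (410,290).

move_arm:
  steps:
    - {"offset": [-31, -32, 0], "turn": [0, 0, 0]}
    - {"offset": [-31, -32, 0], "turn": [0, 0, 0]}
    - {"offset": [-31, -32, 0], "turn": [0, 0, 0]}
    - {"offset": [-31, -32, 0], "turn": [0, 0, 0]}
    - {"offset": [-31, -32, 0], "turn": [0, 0, 0]}
    - {"offset": [-31, -32, 0], "turn": [0, 0, 0]}
    - {"offset": [-31, -32, 0], "turn": [0, 0, 0]}
    - {"offset": [-31, -32, 0], "turn": [0, 0, 0]}
    - {"offset": [-31, -32, 0], "turn": [0, 0, 0]}
    - {"offset": [-31, -32, 0], "turn": [0, 0, 0]}
    - {"offset": [-31, -32, 0], "turn": [0, 0, 0]}
    - {"offset": [-30, -32, 0], "turn": [0, 0, 0]}

```text
t: 1.35
eef_pos: [0.4215, 0.0816, 0.2503]
tool_rot: [[-0.945, 0.326, 0.0], [0.326, 0.945, 0.0], [-0.0, 0.0, -1.0]]
force: [1.3, 0.4, -0.3]
width: 1.0
grasp_force: 0.0
```

move_arm:
  steps:
    - {"offset": [0, 0, 0], "turn": [0, 0, 8.3]}
    - {"offset": [0, 0, 0], "turn": [0, 0, 8.3]}
    - {"offset": [0, 0, 0], "turn": [0, 0, 8.3]}
    - {"offset": [0, 0, 0], "turn": [0, 0, 8.3]}
    - {"offset": [0, 0, 0], "turn": [0, 0, 8.3]}
    - {"offset": [0, 0, 0], "turn": [0, 0, 8.3]}
    - {"offset": [0, 0, 0], "turn": [0, 0, 8.3]}
    - {"offset": [0, 0, 0], "turn": [0, 0, 8.3]}
    - {"offset": [0, 0, 0], "turn": [0, 0, 0]}
    - {"offset": [0, 0, 0], "turn": [0, 0, 0]}
    - {"offset": [0, 0, 0], "turn": [0, 0, 0]}
  jaw: 0.6
  force: 30

```text
t: 2.45
eef_pos: [0.421, 0.0834, 0.2502]
tool_rot: [[-0.082, 0.997, -0.0], [0.997, 0.082, -0.0], [-0.0, -0.0, -1.0]]
force: [0.2, 0.9, 0.4]
width: 0.602
grasp_force: 0.0
```

```bash
cat >w.py <<'E'
from rig import *
from h import *
import sys
N=sys.argv[1];lo,hi=float(sys.argv[2]),float(sys.argv[3])
s=get_state();c=calibration("wrist");p,d=camera("wrist")
T=np.eye(4);T[:3,:3]=s["tool_rot"];T[:3,3]=s["eef_pos"];T=T@c["tool_from_camera"]
c["cam_to_world"]=T
np.savez(N+".npz",p=p,d=d,**c);cv2.imwrite(f"pics/{N}.png",p[:,:,::-1]);W=pts(d,c)
print(s["t"],s["eef_pos"],s["tool_rot"],s["qpos"],s["width"],s["force"])
k=(p.max(-1)<70)&(W[...,2]>lo)&(W[...,2]<hi)&(d>0)
n,l,st,ce=cv2.connectedComponentsWithStats(k.astype(np.uint8))
for i in range(1,n):
    if st[i,4]>100:
        Q=W[l==i];print(st[i],ce[i],Q.mean(0),np.percentile(Q,[2,98],0).round(4).tolist())
E
python3 w.py w2 .12 .16
```

```text
2.45 [0.42103879 0.08335502 0.2502484 ] [[-8.24028824e-02  9.96599092e-01 -1.21668243e-04]
 [ 9.96599099e-01  8.24028768e-02 -5.01639244e-05]
 [-3.99675082e-05 -1.25388114e-04 -9.99999991e-01]] [ 1.11993744e+01 -4.65805850e-01 -2.44677866e+01  6.60054158e+01
 -1.46550099e-03  9.64726777e+01] 0.6017217094161439 [0.18667707 0.91364093 0.41765771]
[ 271  159   20   70 1337] [280.47419596 194.43231114] [0.42239139 0.09326304 0.14125213] [[0.4149, 0.0698, 0.1366], [0.43, 0.116, 0.1437]]
```

View pics/w2.png

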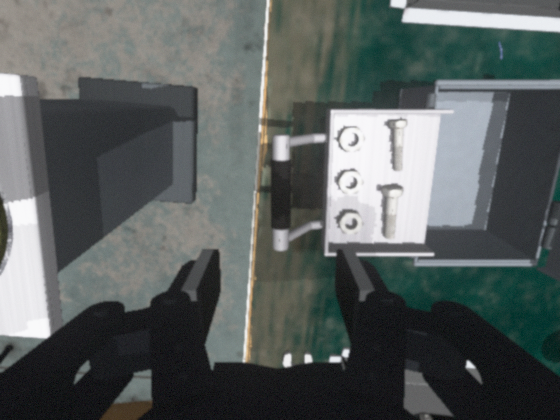

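The wrist view shows the bar grip at columns 271-290, rows 159-229, with three nuts and two bolts on the tray. The bar centre is about (0.4224, 0.0933, 0.137). I'll go down to grasp it.

move_arm:
  steps:
    - {"offset": [10, 2, 10], "turn": [0, 0, 0]}
    - {"offset": [0, 0, 20], "turn": [0, 0, 0]}
    - {"offset": [0, 0, 20], "turn": [0, 0, 0]}
    - {"offset": [0, 0, 20], "turn": [0, 0, 0]}
    - {"offset": [0, 0, 20], "turn": [0, 0, 0]}
    - {"offset": [0, 0, 14], "turn": [0, 0, 0]}
    - {"offset": [0, 0, 9], "turn": [0, 0, 0]}
    - {"offset": [0, 0, 0], "turn": [0, 0, 0]}
    - {"offset": [0, 0, 0], "turn": [0, 0, 0]}
  jaw: 0.45

```text
t: 3.4
eef_pos: [0.4224, 0.0938, 0.1374]
tool_rot: [[-0.081, 0.997, 0.0], [0.997, 0.081, 0.0], [0.0, 0.0, -1.0]]
force: [0.1, -0.5, 0.2]
width: 0.446
grasp_force: 0.0
```

move_arm:
  steps:
    - {"offset": [0, 0, 0], "turn": [0, 0, 0]}
    - {"offset": [0, 0, 0], "turn": [0, 0, 0]}
    - {"offset": [0, 0, 0], "turn": [0, 0, 0]}
    - {"offset": [0, 0, 0], "turn": [0, 0, 0]}
    - {"offset": [0, 0, 0], "turn": [0, 0, 0]}
    - {"offset": [0, 0, 0], "turn": [0, 0, 0]}
  jaw: 0
  force: 30

```text
t: 4.0
eef_pos: [0.4223, 0.0936, 0.138]
tool_rot: [[-0.08, 0.997, 0.0], [0.997, 0.08, 0.001], [0.0, 0.0, -1.0]]
force: [-3.1, 0.8, 6.4]
width: 0.158
grasp_force: 29.4
```

```bash
python3 -c "
import numpy as np
t=np.radians(21.3+np.arange(0,61,2.5));r=126.6
print(np.c_[np.arange(2.5,61,2.5),np.diff(-r*np.cos(t)).round(1),-np.diff(r*np.sin(t)).round(1)].tolist())"
```

```text
[[2.5, 2.1, -5.1], [5.0, 2.3, -5.0], [7.5, 2.6, -4.9], [10.0, 2.8, -4.8], [12.5, 3.0, -4.7], [15.0, 3.2, -4.5], [17.5, 3.4, -4.4], [20.0, 3.6, -4.2], [22.5, 3.7, -4.1], [25.0, 3.9, -3.9], [27.5, 4.1, -3.7], [30.0, 4.2, -3.5], [32.5, 4.4, -3.4], [35.0, 4.5, -3.2], [37.5, 4.7, -3.0], [40.0, 4.8, -2.8], [42.5, 4.9, -2.5], [45.0, 5.0, -2.3], [47.5, 5.1, -2.1], [50.0, 5.2, -1.9], [52.5, 5.3, -1.7], [55.0, 5.3, -1.4], [57.5, 5.4, -1.2], [60.0, 5.4, -1.0]]
```

move_arm:
  steps:
    - {"offset": [0, 2.1, -5.1], "turn": [0, 0, 0]}
    - {"offset": [0, 2.3, -5.0], "turn": [0, 0, 0]}
    - {"offset": [0, 2.6, -4.9], "turn": [0, 0, 0]}
    - {"offset": [0, 2.8, -4.8], "turn": [0, 0, 0]}
    - {"offset": [0, 3.0, -4.7], "turn": [0, 0, 0]}
    - {"offset": [0, 3.2, -4.5], "turn": [0, 0, 0]}

```text
t: 4.6
eef_pos: [0.4365, 0.0948, 0.1662]
tool_rot: [[-0.08, 0.997, -0.004], [0.997, 0.08, 0.0], [0.0, -0.004, -1.0]]
force: [-7.9, 1.2, 0.2]
width: 0.153
grasp_force: 29.2
```

move_arm:
  steps:
    - {"offset": [0, 3.4, -4.4], "turn": [0, 0, 0]}
    - {"offset": [0, 3.6, -4.2], "turn": [0, 0, 0]}
    - {"offset": [0, 3.7, -4.1], "turn": [0, 0, 0]}
    - {"offset": [0, 3.9, -3.9], "turn": [0, 0, 0]}
    - {"offset": [0, 4.1, -3.7], "turn": [0, 0, 0]}
    - {"offset": [0, 4.2, -3.5], "turn": [0, 0, 0]}

```text
t: 5.2
eef_pos: [0.457, 0.0964, 0.1905]
tool_rot: [[-0.08, 0.997, -0.008], [0.997, 0.08, 0.0], [0.001, -0.008, -1.0]]
force: [-18.8, -0.1, 17.0]
width: 0.153
grasp_force: 29.9
```

move_arm:
  steps:
    - {"offset": [0, -1, -1], "turn": [0, 0, 0]}
    - {"offset": [0, 0, 0], "turn": [0, 0, 0]}

```text
t: 5.4
eef_pos: [0.4581, 0.0965, 0.1917]
tool_rot: [[-0.08, 0.997, -0.004], [0.997, 0.08, 0.0], [0.001, -0.004, -1.0]]
force: [-10.8, 0.3, 8.0]
width: 0.157
grasp_force: 29.8
```

move_arm:
  steps:
    - {"offset": [0, 3.7, -4.0], "turn": [0, 0, 0]}
    - {"offset": [0, 4.3, -3.6], "turn": [0, 0, 0]}
    - {"offset": [0, 4.5, -3.3], "turn": [0, 0, 0]}
    - {"offset": [0, 4.7, -3.1], "turn": [0, 0, 0]}
    - {"offset": [0, 4.8, -2.9], "turn": [0, 0, 0]}
    - {"offset": [0, 5.0, -2.6], "turn": [0, 0, 0]}

```text
t: 6.0
eef_pos: [0.4864, 0.0988, 0.2119]
tool_rot: [[-0.08, 0.997, -0.001], [0.997, 0.08, 0.0], [0.001, -0.001, -1.0]]
force: [-7.8, 1.4, 7.4]
width: 0.154
grasp_force: 29.3
```

move_arm:
  steps:
    - {"offset": [0, 5.0, -2.4], "turn": [0, 0, 0]}
    - {"offset": [0, 5.1, -2.2], "turn": [0, 0, 0]}
    - {"offset": [0, 5.2, -2.0], "turn": [0, 0, 0]}
    - {"offset": [0, 5.2, -1.8], "turn": [0, 0, 0]}
    - {"offset": [0, 5.3, -1.4], "turn": [0, 0, 0]}
    - {"offset": [0, 5.3, -1.1], "turn": [0, 0, 0]}
    - {"offset": [0, 0, 0], "turn": [0, 0, 0]}
    - {"offset": [0, 0, 0], "turn": [0, 0, 0]}
    - {"offset": [0, 0, 0], "turn": [0, 0, 0]}
    - {"offset": [0, 0, 0], "turn": [0, 0, 0]}

```text
t: 7.0
eef_pos: [0.5189, 0.1014, 0.2225]
tool_rot: [[-0.08, 0.997, 0.002], [0.997, 0.08, 0.0], [0.0, 0.002, -1.0]]
force: [-3.3, 1.1, 6.5]
width: 0.153
grasp_force: 31.0
```

```bash
python3 w.py w3 .2 .25; python3 - <<'E'
from rig import *
from h import *
p,d=camera("scene")
a=cv2.resize(p[148:248,205:315,::-1],None,fx=4,fy=4,interpolation=cv2.INTER_CUBIC)
b=cv2.resize(cv2.imread("pics/w3.png"),None,fx=.64,fy=.64)
w=np.zeros((400,800,3),np.uint8);w[:,:440]=a;w[:b.shape[0],440:440+358]=b;cv2.imwrite("pics/c3.png",w)
E
```

```text
7.0 [0.51889119 0.10139206 0.22251843] [[-8.00503012e-02  9.96788854e-01  1.98219124e-03]
 [ 9.96790769e-01  8.00494685e-02  4.96031177e-04]
 [ 3.35764993e-04  2.01553737e-03 -9.99997912e-01]] [ 1.10527518e+01  1.09782790e+01 -1.54433996e+01  6.34614082e+01
  6.12028481e-03  9.64613202e+01] 0.15269526774164108 [-3.31868894  1.12090747  6.51641162]
[ 213  226  130  127 6410] [277.0950078 286.7650546] [0.51852523 0.10508156 0.22755661] [[0.4994, 0.0788, 0.2144], [0.5368, 0.124, 0.2495]]
[192 300  20  13 158] [201.53164557 306.51265823] [0.49364663 0.10729189 0.24743832] [[0.4906, 0.1065, 0.2441], [0.4963, 0.108, 0.2499]]
[344 300  20  13 159] [353.53459119 306.32075472] [0.54300428 0.1111975  0.2473961 ] [[0.5404, 0.1104, 0.244], [0.5461, 0.1119, 0.2499]]
```

View pics/c3.png

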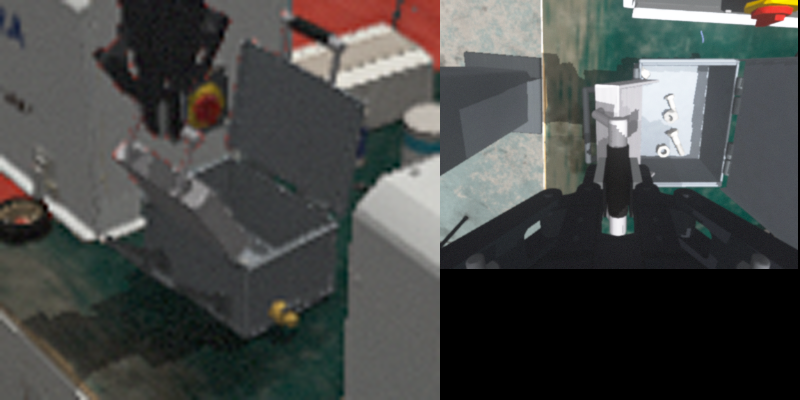

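The composite shows the tray tipped, with two bolts and two nuts visible in the tank at about (665,100), (675,135), (663,150) and (668,115). The third nut may be hidden at the near wall, and I'll check it once the tray is down. Lowering now.

move_arm:
  steps:
    - {"offset": [0, -5.3, 1.1], "turn": [0, 0, 0]}
    - {"offset": [0, -5.3, 1.4], "turn": [0, 0, 0]}
    - {"offset": [0, -5.2, 1.8], "turn": [0, 0, 0]}
    - {"offset": [0, -5.2, 2.0], "turn": [0, 0, 0]}
    - {"offset": [0, -5.1, 2.2], "turn": [0, 0, 0]}
    - {"offset": [0, -5.0, 2.4], "turn": [0, 0, 0]}
    - {"offset": [0, -5.0, 2.6], "turn": [0, 0, 0]}
    - {"offset": [0, -4.8, 2.9], "turn": [0, 0, 0]}
    - {"offset": [0, -4.7, 3.1], "turn": [0, 0, 0]}
    - {"offset": [0, -4.5, 3.3], "turn": [0, 0, 0]}
    - {"offset": [0, -4.3, 3.6], "turn": [0, 0, 0]}
    - {"offset": [0, -3.9, 3.8], "turn": [0, 0, 0]}

```text
t: 8.3
eef_pos: [0.46, 0.0966, 0.1923]
tool_rot: [[-0.08, 0.997, 0.001], [0.997, 0.08, 0.0], [0.0, 0.001, -1.0]]
force: [-8.7, 2.0, 9.8]
width: 0.15
grasp_force: 33.7
```

move_arm:
  steps:
    - {"offset": [0, -4.0, 3.4], "turn": [0, 0, 0]}
    - {"offset": [0, -4.0, 3.6], "turn": [0, 0, 0]}
    - {"offset": [0, -3.7, 3.8], "turn": [0, 0, 0]}
    - {"offset": [0, -3.6, 4.0], "turn": [0, 0, 0]}
    - {"offset": [0, -3.4, 4.1], "turn": [0, 0, 0]}
    - {"offset": [0, -3.2, 4.3], "turn": [0, 0, 0]}
    - {"offset": [0, -2.9, 4.5], "turn": [0, 0, 0]}
    - {"offset": [0, -2.7, 4.6], "turn": [0, 0, 0]}
    - {"offset": [0, -2.4, 4.7], "turn": [0, 0, 0]}
    - {"offset": [0, -2.1, 4.8], "turn": [0, 0, 0]}

```text
t: 9.3
eef_pos: [0.4274, 0.094, 0.1489]
tool_rot: [[-0.08, 0.997, -0.001], [0.997, 0.08, 0.0], [0.0, -0.001, -1.0]]
force: [-4.6, 1.8, 3.7]
width: 0.154
grasp_force: 35.3
```

move_arm:
  steps:
    - {"offset": [0, -1.9, 4.5], "turn": [0, 0, 0]}
    - {"offset": [0, -1.7, 4.5], "turn": [0, 0, 0]}
    - {"offset": [0, -0.8, 1.5], "turn": [0, 0, 0]}
    - {"offset": [0, 0, 0], "turn": [0, 0, 0]}
    - {"offset": [0, 0, 0], "turn": [0, 0, 0]}

```text
t: 9.8
eef_pos: [0.4231, 0.0936, 0.1389]
tool_rot: [[-0.08, 0.997, -0.001], [0.997, 0.08, 0.0], [0.0, -0.001, -1.0]]
force: [-5.3, 2.6, 3.5]
width: 0.153
grasp_force: 35.6
```

move_arm:
  steps:
    - {"offset": [0, -0.6, 1.2], "turn": [0, 0, 0]}
    - {"offset": [0, 0, 0], "turn": [0, 0, 0]}
    - {"offset": [0, 0, 0], "turn": [0, 0, 0]}

```text
t: 10.1
eef_pos: [0.4227, 0.0935, 0.1379]
tool_rot: [[-0.08, 0.997, -0.001], [0.997, 0.08, 0.0], [0.0, -0.001, -1.0]]
force: [-4.8, 1.8, 2.6]
width: 0.154
grasp_force: 35.7
```

move_arm:
  steps:
    - {"offset": [0, 0, 0], "turn": [0, 0, 0]}
    - {"offset": [0, 0, 0], "turn": [0, 0, 0]}
    - {"offset": [0, 0, 0], "turn": [0, 0, 0]}
    - {"offset": [0, 0, 0], "turn": [0, 0, 0]}
    - {"offset": [0, 0, -10], "turn": [0, 0, 0]}
    - {"offset": [0, 0, -30], "turn": [0, 0, 0]}
    - {"offset": [0, 0, -40], "turn": [0, 0, 0]}
    - {"offset": [0, 0, -40], "turn": [0, 0, 0]}
    - {"offset": [0, 0, -40], "turn": [0, 0, 0]}
    - {"offset": [0, 0, -40], "turn": [0, 0, 0]}
    - {"offset": [0, 0, 0], "turn": [0, 0, 0]}
    - {"offset": [0, 0, 0], "turn": [0, 0, 0]}
  jaw: 0.45

```text
t: 11.3
eef_pos: [0.4237, 0.0936, 0.3392]
tool_rot: [[-0.08, 0.997, 0.003], [0.997, 0.08, 0.001], [0.0, 0.003, -1.0]]
force: [-0.5, 0.0, -0.5]
width: 0.452
grasp_force: 0.0
```

```bash
python3 w.py w4 .12 .16;python3 w.py w5 .23 .27
```

```text
11.3 [0.42369683 0.09364991 0.33922928] [[-7.99835885e-02  9.96791837e-01  2.94262810e-03]
 [ 9.96796136e-01  7.99823547e-02  5.34797650e-04]
 [ 2.97723608e-04  2.97597536e-03 -9.99995527e-01]] [ 1.24683815e+01 -1.55293911e+00 -1.39881332e+01  7.73935663e+01
 -6.48194017e-03  9.78807746e+01] 0.45153358739407246 [-0.49138778  0.04301236 -0.46814589]
[501  14  59  26 658] [522.15957447  28.5775076 ] [0.62140069 0.24173505 0.13988254] [[0.6157, 0.237, 0.1214], [0.6461, 0.2501, 0.1534]]
[ 490   94   70  172 6269] [531.51124581 178.33641729] [0.66606332 0.11322591 0.1404789 ] [[0.6572, 0.0344, 0.1209], [0.6744, 0.1882, 0.1591]]
[268 156  15  50 698] [275.39541547 180.78080229] [0.42240958 0.09325821 0.14139903] [[0.4152, 0.07, 0.1373], [0.4297, 0.1161, 0.1437]]
[394 377  25  30 510] [404.63137255 392.43333333] [ 0.58927863 -0.1416924   0.14405385] [[0.5801, -0.1483, 0.1217], [0.597, -0.1312, 0.1596]]
11.35 [0.42297434 0.09351237 0.33793967] [[-7.99970977e-02  9.96794946e-01  5.48171583e-04]
 [ 9.96795096e-01  7.99970917e-02  3.27866875e-05]
 [-1.11705280e-05  5.49037586e-04 -9.99999849e-01]] [ 1.24701456e+01 -1.50732551e+00 -1.41091076e+01  7.73671453e+01
 -4.94771778e-03  9.78817451e+01] 0.44989674261082296 [ 0.12739598 -0.41613342 -0.69422447]
```

View pics/w4.png

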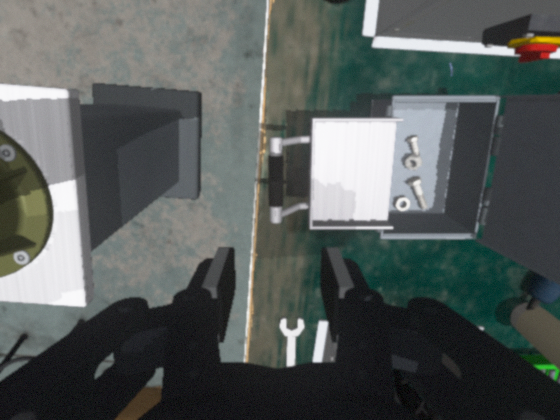

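The tray is empty and level: its bar is at rows 156-205, back at its original position. Two bolts and two nuts show in the tank at (413,145), (412,162), (418,190) and (402,205). Moving over the lid bar, where I can also check the tank for the third nut.

move_arm:
  steps:
    - {"offset": [0, 30, 0], "turn": [0, 0, 0]}
    - {"offset": [0, 40, 0], "turn": [0, 0, 0]}
    - {"offset": [0, 40, 0], "turn": [0, 0, 0]}
    - {"offset": [0, 40, 0], "turn": [0, 0, 0]}
    - {"offset": [0, 30, 0], "turn": [0, 0, 0]}
    - {"offset": [0, 20, 0], "turn": [0, 0, 0]}
    - {"offset": [0, 0, 0], "turn": [0, 0, 0]}
    - {"offset": [0, 0, 0], "turn": [0, 0, 0]}
    - {"offset": [0, 0, 0], "turn": [0, 0, 0]}

```text
t: 12.3
eef_pos: [0.6212, 0.1094, 0.3373]
tool_rot: [[-0.08, 0.997, -0.002], [0.997, 0.08, -0.0], [-0.0, -0.002, -1.0]]
force: [0.6, 0.3, 0.2]
width: 0.453
grasp_force: 0.0
```

```bash
python3 w.py w6 .225 .265
```

```text
12.3 [0.62124089 0.10944746 0.33725172] [[-8.01096372e-02  9.96784737e-01 -1.62318494e-03]
 [ 9.96786048e-01  8.01092922e-02 -2.76576890e-04]
 [-1.45655426e-04 -1.64012457e-03 -9.99998644e-01]] [9.99132374e+00 2.07153041e+01 1.23230450e+01 8.17020816e+01
 5.29338801e-04 9.53964624e+01] 0.45333400598260826 [0.57845108 0.2764721  0.17021159]
[ 365  178   28   75 1585] [378.21198738 216.25615142] [0.68633031 0.11500597 0.24801122] [[0.6798, 0.0913, 0.242], [0.6945, 0.1375, 0.2507]]
```

View pics/w6.png

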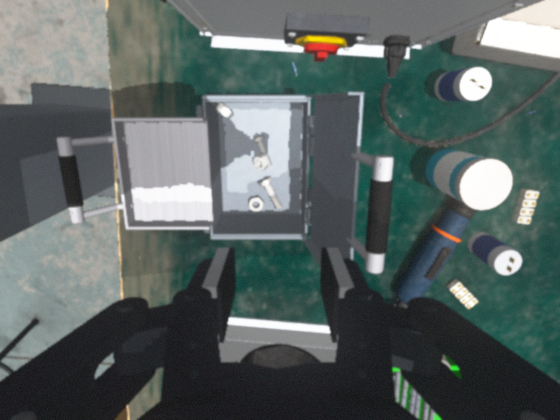

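All five pieces are in the tank, the third nut at (224,112). The tray is empty. The lid bar is at columns 365-393, rows 178-253, centre about (0.687, 0.115, 0.244).

move_arm:
  steps:
    - {"offset": [0, 33, 0], "turn": [0, 0, 0]}
    - {"offset": [0, 33, 0], "turn": [0, 0, 0]}
    - {"offset": [0, 0, 20], "turn": [0, 0, 0]}
    - {"offset": [0, 0, 20], "turn": [0, 0, 0]}
    - {"offset": [0, 0, 20], "turn": [0, 0, 0]}
    - {"offset": [0, 0, 15], "turn": [0, 0, 0]}
    - {"offset": [0, 0, 10], "turn": [0, 0, 0]}
    - {"offset": [0, 0, 8], "turn": [0, 0, 0]}
    - {"offset": [0, 0, 0], "turn": [0, 0, 0]}
    - {"offset": [0, 0, 0], "turn": [0, 0, 0]}

```text
t: 13.35
eef_pos: [0.6883, 0.1149, 0.2456]
tool_rot: [[-0.08, 0.997, 0.001], [0.997, 0.08, 0.0], [0.0, 0.001, -1.0]]
force: [-0.3, 0.5, 0.2]
width: 0.45
grasp_force: 0.0
```

move_arm:
  steps:
    - {"offset": [0, 0, 0], "turn": [0, 0, 0]}
    - {"offset": [0, 0, 0], "turn": [0, 0, 0]}
    - {"offset": [0, 0, 0], "turn": [0, 0, 0]}
    - {"offset": [0, 0, 0], "turn": [0, 0, 0]}
    - {"offset": [0, 0, 0], "turn": [0, 0, 0]}
    - {"offset": [0, 0, 0], "turn": [0, 0, 0]}
  jaw: 0
  force: 35

```text
t: 13.95
eef_pos: [0.6879, 0.1148, 0.2458]
tool_rot: [[-0.08, 0.997, 0.0], [0.997, 0.08, 0.0], [0.0, 0.0, -1.0]]
force: [-4.6, -0.4, 5.9]
width: 0.147
grasp_force: 34.8
```

```bash
python3 -c "
import numpy as np
t=np.radians(np.linspace(99.9,46.1,25));r=154
print(np.c_[np.diff(r*np.cos(t)).round(1),-np.diff(r*np.sin(t)).round(1)].tolist())"
```

```text
[[6.0, -0.9], [6.0, -0.7], [6.0, -0.5], [6.0, -0.2], [6.0, 0.0], [6.0, 0.3], [6.0, 0.5], [6.0, 0.7], [5.9, 1.0], [5.9, 1.2], [5.9, 1.4], [5.8, 1.6], [5.7, 1.9], [5.6, 2.1], [5.6, 2.3], [5.5, 2.5], [5.4, 2.7], [5.3, 3.0], [5.1, 3.2], [5.0, 3.4], [4.9, 3.5], [4.7, 3.7], [4.6, 3.9], [4.4, 4.1]]
```

Toward the tank is −y in tool axes.

move_arm:
  steps:
    - {"offset": [0, -6, -0.9], "turn": [0, 0, 0]}
    - {"offset": [0, -6, -0.7], "turn": [0, 0, 0]}
    - {"offset": [0, -6, -0.5], "turn": [0, 0, 0]}
    - {"offset": [0, -6, -0.2], "turn": [0, 0, 0]}
    - {"offset": [0, -6, 0], "turn": [0, 0, 0]}
    - {"offset": [0, -6, 0.3], "turn": [0, 0, 0]}

```text
t: 14.55
eef_pos: [0.6526, 0.112, 0.2478]
tool_rot: [[-0.08, 0.997, 0.002], [0.997, 0.08, 0.0], [0.0, 0.002, -1.0]]
force: [1.6, 0.0, 9.5]
width: 0.158
grasp_force: 37.2
```

move_arm:
  steps:
    - {"offset": [0, -6, 0.2], "turn": [0, 0, 0]}
    - {"offset": [0, -6, 0.4], "turn": [0, 0, 0]}
    - {"offset": [0, -5.9, 0.8], "turn": [0, 0, 0]}
    - {"offset": [0, -5.9, 1.1], "turn": [0, 0, 0]}
    - {"offset": [0, -5.9, 1.4], "turn": [0, 0, 0]}
    - {"offset": [0, -5.8, 1.6], "turn": [0, 0, 0]}

```text
t: 15.15
eef_pos: [0.6162, 0.109, 0.241]
tool_rot: [[-0.08, 0.997, -0.0], [0.997, 0.08, -0.0], [-0.0, -0.0, -1.0]]
force: [-0.9, -0.2, 4.7]
width: 0.15
grasp_force: 37.7
```

move_arm:
  steps:
    - {"offset": [0, -5.7, 1.9], "turn": [0, 0, 0]}
    - {"offset": [0, -5.6, 2.1], "turn": [0, 0, 0]}
    - {"offset": [0, -5.6, 2.3], "turn": [0, 0, 0]}
    - {"offset": [0, -5.5, 2.5], "turn": [0, 0, 0]}
    - {"offset": [0, -5.4, 2.7], "turn": [0, 0, 0]}
    - {"offset": [0, -5.3, 3.0], "turn": [0, 0, 0]}

```text
t: 15.75
eef_pos: [0.5834, 0.1064, 0.2265]
tool_rot: [[-0.08, 0.997, -0.0], [0.997, 0.08, -0.0], [-0.0, -0.0, -1.0]]
force: [2.4, -0.1, 1.2]
width: 0.157
grasp_force: 38.2
```

move_arm:
  steps:
    - {"offset": [0, -5.1, 3.2], "turn": [0, 0, 0]}
    - {"offset": [0, -5.0, 3.4], "turn": [0, 0, 0]}
    - {"offset": [0, -4.9, 3.5], "turn": [0, 0, 0]}
    - {"offset": [0, -4.7, 3.7], "turn": [0, 0, 0]}
    - {"offset": [0, -4.6, 3.9], "turn": [0, 0, 0]}
    - {"offset": [0, -4.4, 4.1], "turn": [0, 0, 0]}
    - {"offset": [0, 0, 0], "turn": [0, 0, 0]}
    - {"offset": [0, 0, 0], "turn": [0, 0, 0]}
    - {"offset": [0, 0, 0], "turn": [0, 0, 0]}

```text
t: 16.65
eef_pos: [0.5551, 0.1041, 0.2051]
tool_rot: [[-0.08, 0.997, -0.0], [0.997, 0.08, -0.0], [-0.0, -0.0, -1.0]]
force: [-3.2, -1.0, 4.1]
width: 0.152
grasp_force: 39.5
```

```bash
python3 - <<'E'
from rig import *
from h import *
s=get_state();print(s["t"],s["eef_pos"],s["force"],s["grasp_force"])
e=s["eef_pos"];h=np.array([.6876-.0267*.997,.115-.0267*.08]);ux=np.array([.9968,.08])
print("along",(e[:2]-h)@ux, "bar ang if z-1.5mm",np.degrees(np.arctan2(e[2]-.0015-.092,-(e[:2]-h)@ux)))
p,d=camera("scene");c=calibration("scene");W=pts(d,c)
np.savez("s9.npz",p=p,d=d,**c)
# lid-fixed points: box in tank frame
q=W-np.r_[h,.092];x=q[...,:2]@ux;y=q[...,:2]@np.array([-ux[1],ux[0]])
k=(d>0)&(abs(y)<.07)&(x<-.015)&(x>-.085)&(q[...,2]>.015)&(q[...,2]<.12)&(abs(q[...,2]+x)<.03)
P=np.c_[x,y,q[...,2]][k];print(len(P))
for _ in range(4):
    cc=P.mean(0);n=np.linalg.svd(P-cc)[2][2];r=(P-cc)@n;P=P[abs(r)<max(2.5*np.median(abs(r)),.003)]
n*=np.sign(n[2]);print(n,"lid angle",np.degrees(np.arctan2(n[0],n[2])),len(P),r.std(),cc)
cv2.imwrite("pics/c9.png",cv2.resize(p[148:248,195:325,::-1],None,fx=6,fy=6,interpolation=cv2.INTER_CUBIC))
E
```

```text
16.65 [0.55511716 0.10409663 0.20505901] [-3.17996462 -1.03945773  4.09135383] 39.509021043777466
along -0.10622556432308988 bar ang if z-1.5mm 46.40286857748112Traceback (most recent call last):
  File "<stdin>", line 11, in <module>
IndexError: boolean index did not match indexed array along axis 1; size of axis is 1680 but size of corresponding boolean axis is 560
```

```bash
python3 - <<'E'
from h import *
p,d,z=load("s9");W=pts(d,z)
h=np.array([.6876-.0267*.997,.115-.0267*.08]);ux=np.array([.9968,.08])
q=W-np.r_[h,.092];x=q[...,:2]@ux;y=q[...,:2]@np.array([-ux[1],ux[0]]);zz=q[...,2]
k=(d>0)&(abs(y)<.07)&(x<-.01)&(x>-.085)&(zz>.01)&(zz<.12)&(abs(zz+x)<.03)
P=np.stack([x,y,zz],-1)[k];print(len(P))
for _ in range(4):
    cc=P.mean(0);n=np.linalg.svd(P-cc)[2][2];r=(P-cc)@n;P=P[abs(r)<max(2.5*np.median(abs(r)),.003)]
n*=np.sign(n[2]);print(n,"lid angle",np.degrees(np.arctan2(n[0],n[2])),len(P),r.std(),cc)
cv2.imwrite("pics/c9.png",cv2.resize(p[148:248,195:325,::-1],None,fx=6,fy=6,interpolation=cv2.INTER_CUBIC))
E
```

```text
38
[0.73855617 0.00550948 0.67416944] lid angle 47.6095209584217 34 0.0007461526539946899 [-0.0567846  -0.01094274  0.05548674]
```

View pics/c9.png

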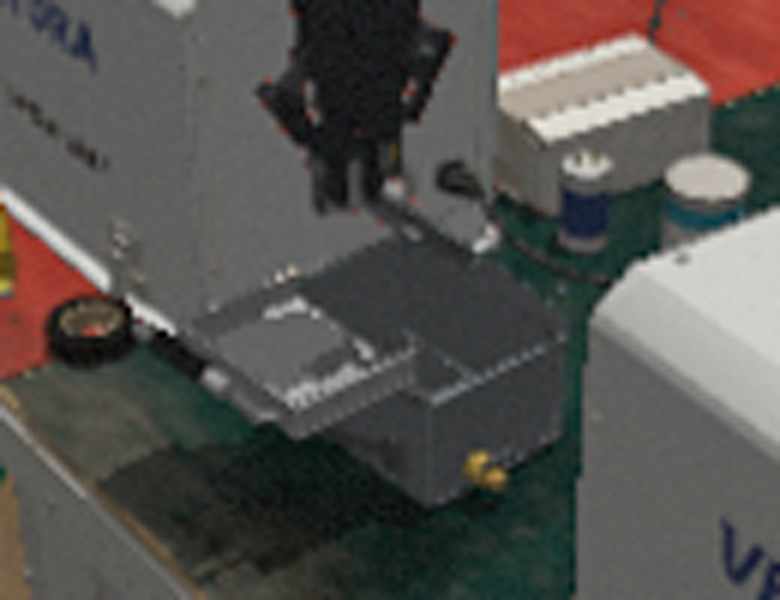

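The lid is held partway down, with the bar at the fingers near (400,190). The lid is seen edge-on from here, so I'll measure the angle with the wrist depth image.

```bash
python3 w.py w9 .19 .22; python3 - <<'E'
from h import *
p,d,z=load("w9");W=pts(d,z)
h=np.array([.6876-.0267*.997,.115-.0267*.08]);ux=np.array([.9968,.08])
q=W-np.r_[h,.092];x=q[...,:2]@ux;y=q[...,:2]@np.array([-ux[1],ux[0]]);zz=q[...,2]
k=(d>0)&(abs(y)<.07)&(x<-.01)&(x>-.085)&(zz>.01)&(zz<.12)&(abs(zz+x)<.025)
P=np.stack([x,y,zz],-1)[k];print(len(P))
for _ in range(5):
    cc=P.mean(0);n=np.linalg.svd(P-cc)[2][2];r=(P-cc)@n;P=P[abs(r)<max(2.5*np.median(abs(r)),.002)]
n*=np.sign(n[2]);print(n,"lid angle",np.degrees(np.arctan2(n[0],n[2])),len(P),r.std(),cc,P.min(0),P.max(0))
E
```

```text
16.7 [0.5551802  0.10409735 0.20507937] [[-7.99787646e-02  9.96796491e-01 -3.91891175e-04]
 [ 9.96796558e-01  7.99787040e-02 -1.68089781e-04]
 [-1.36208356e-04 -4.04079387e-04 -9.99999909e-01]] [ 1.06227027e+01  1.54652903e+01 -1.20425779e+01  6.25159761e+01
 -5.32665031e-03  9.60353602e+01] 0.15385135082087767 [-2.8404956  -1.22792405  3.57466918]
[ 256  234   45  121 4196] [277.5471878 293.4463775] [0.55515907 0.10570563 0.21227302] [[0.5475, 0.0809, 0.2084], [0.5624, 0.1277, 0.2167]]
[312 257  20  29 377] [320.69230769 271.1061008 ] [0.57160098 0.11329396 0.2052177 ] [[0.569, 0.1126, 0.1931], [0.5744, 0.1139, 0.2154]]
[224 259  20  27 307] [234.4495114  272.30944625] [0.53786283 0.11061154 0.20627052] [[0.5355, 0.11, 0.1949], [0.5402, 0.1113, 0.2154]]
17404
[0.73021271 0.00190811 0.68321721] lid angle 46.90434061094494 14935 0.0004309286361931159 [-0.05210509  0.02130335  0.05645363] [-0.0846974  -0.06979258  0.01087163] [-0.01000718  0.06998469  0.09332175]
```

```bash
python3 - <<'E'
from h import *
ux=np.array([.9968,.08])
for N in("w9","w6","w4"):
    p,d,z=load(N);W=pts(d,z)
    P=W[(d>0)&(abs(W[...,2])<.012)&(W[...,0]>.40)]
    for _ in range(5):
        cc=P.mean(0);n=np.linalg.svd(P[::7]-cc)[2][2];r=(P-cc)@n;P=P[abs(r)<max(2.5*np.median(abs(r)),.002)]
    n*=np.sign(n[2]);print(N,"bench tilt about y",np.degrees(np.arctan2(n[:2]@ux,n[2])),cc,len(P))
    if N!="w9":
        h=np.array([.6876-.0267*.997,.115-.0267*.08]);q=W-np.r_[h,.092]
        x=q[...,:2]@ux;y=q[...,:2]@np.array([-ux[1],ux[0]]);zz=q[...,2]
        k=(d>0)&(abs(y)<.07)&(abs(x)<.03)&(zz>.01)&(zz<.11)
        P=np.stack([x,y,zz],-1)[k]
        if len(P)>100:
            for _ in range(5):
                cc=P.mean(0);n=np.linalg.svd(P[::3]-cc)[2][2];r=(P-cc)@n;P=P[abs(r)<max(2.5*np.median(abs(r)),.002)]
            n*=-np.sign(n[0]);print(" open lid",180-np.degrees(np.arctan2(-n[0],-n[2])) ,n,len(P),cc)
p,d,z=load("w9");W=pts(d,z)
h=np.array([.6876-.0267*.997,.115-.0267*.08]);q=W-np.r_[h,.092]
x=q[...,:2]@ux;y=q[...,:2]@np.array([-ux[1],ux[0]])
# silver bar ends beyond the fingers
for a in(-.045,-.035,.03,.04):
    k=(d>0)&(abs(y-a)<.004)&(abs(x+.108)<.012)&(W[...,2]>.17)
    if k.sum(): print("bar y",a,k.sum(),np.percentile(W[...,2][k],[50,90,99]),np.percentile(x[k],[2,50,98]))
E
```

```text
w9 bench tilt about y -0.004367218876469167 [ 6.50160990e-01  1.43004432e-01 -3.58818047e-04] 65304
w6 bench tilt about y -0.012767364857469023 [ 7.33945638e-01  7.82901227e-02 -2.77315158e-04] 67320
 open lid 79.74192614446133 [-9.84015530e-01 -4.10659045e-04  1.78082195e-01] 5373 [0.00866375 0.00876569 0.0663176 ]
w4 bench tilt about y -0.014955335329655019 [ 5.57780043e-01  5.89194239e-02 -2.51500415e-04] 43880
 open lid 79.78924029047039 [-9.84162295e-01 -2.85900061e-04  1.77269554e-01] 8939 [ 0.0051308  -0.00340284  0.04690355]
bar y -0.035 256 [0.20372025 0.21192408 0.21277472] [-0.1117271  -0.09937558 -0.09611312]
bar y 0.03 740 [0.21123683 0.21253981 0.21327608] [-0.11172777 -0.10551816 -0.09693043]
bar y 0.04 456 [0.21010556 0.21235168 0.21314597] [-0.11128835 -0.10552408 -0.0971256 ]
```

The bench fits level and the open lid measured 100.3° (its stop), so the 46.9° reading is trustworthy. I'll lower it 1.9° more.

move_arm:
  steps:
    - {"offset": [0, -1.3, 1.1], "turn": [0, 0, 0]}
    - {"offset": [0, -1.3, 1.2], "turn": [0, 0, 0]}
    - {"offset": [0, -1.1, 1.2], "turn": [0, 0, 0]}
    - {"offset": [0, 0, 0], "turn": [0, 0, 0]}
    - {"offset": [0, 0, 0], "turn": [0, 0, 0]}
    - {"offset": [0, 0, 0], "turn": [0, 0, 0]}

```text
t: 17.35
eef_pos: [0.5515, 0.1038, 0.2014]
tool_rot: [[-0.08, 0.997, -0.0], [0.997, 0.08, -0.0], [-0.0, -0.0, -1.0]]
force: [-3.1, -1.9, 2.7]
width: 0.151
grasp_force: 39.7
```

```bash
cat > lid.py <<'E'
from h import *
p,d,z=load("wa");W=pts(d,z)
h=np.array([.6876-.0267*.997,.115-.0267*.08]);ux=np.array([.9968,.08])
q=W-np.r_[h,.092];x=q[...,:2]@ux;y=q[...,:2]@np.array([-ux[1],ux[0]]);zz=q[...,2]
k=(d>0)&(abs(y)<.07)&(x<-.01)&(x>-.085)&(zz>.01)&(zz<.12)&(abs(zz+x)<.025)
P=np.stack([x,y,zz],-1)[k]
for _ in range(5):
    cc=P.mean(0);n=np.linalg.svd(P-cc)[2][2];r=(P-cc)@n;P=P[abs(r)<max(2.5*np.median(abs(r)),.002)]
n*=np.sign(n[2]);print("lid angle",np.degrees(np.arctan2(n[0],n[2])),len(P),r.std())
E
python3 w.py wa .5 .6; python3 lid.py
```

```text
17.35 [0.55148587 0.10379457 0.20144719] [[-7.99699213e-02  9.96797215e-01 -3.51944883e-04]
 [ 9.96797270e-01  7.99698724e-02 -1.50916870e-04]
 [-1.22288528e-04 -3.62886509e-04 -9.99999927e-01]] [ 1.06615391e+01  1.52012168e+01 -1.28816101e+01  6.19385897e+01
 -4.76697244e-03  9.60747045e+01] 0.15115792420979282 [-3.10668709 -1.91842329  2.67115454]
lid angle 45.09901783128442 15664 0.00040231580520457325
```

The lid is at 45.1° and still held. Handing in.

```bash
python3 -c "
from rig import *
print(close_job())"
```

```text
the job is handed in; nothing more can be done
None
```

All five pieces are in the rinse tank, the tray lies level again, and the arm finished still holding the lid, last measured at 45.1°; the job was handed in at about 17.4 s.

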